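# Pop the test gauge out of its push-button coupler and trap it

### The job

A quick-connect test gauge is plugged into the push-button coupler at the top of the sloping test stand. Push the coupler's button down with one fingertip so that the spring throws the gauge out, and trap the gauge with the other finger just below the coupler, its plug clear of the port, before it has slid 5 cm down the smooth deck; only touch it, do not lift or tip it, and leave the loose fittings around the stand where they are. Finish holding it like that: the button still down under one finger and the gauge resting on the deck against the other.

Things in the scene. Friction and masses are not known exactly. Their poses are not given: they have to be found in the camera images.
- deck: Fixed aluminium deck of a test stand, 220 x 92 mm, falling at 20 degrees, smooth (friction about 0.15: nothing rests on it by itself), lower end open. Origin: on its surface and centre line, under the coupler's button. +x runs down the slope, as the gauge is thrown; +z is its normal; surface from x = -70 to 150 mm. 5 mm high guides at y = +-18.5 mm keep the gauge straight.
- coupler: Fixed steel quick coupler, a 25 mm thick cylinder lying along deck x on a saddle on the deck; same origin and axes as the deck. It reaches from x = -36 to x = 10 mm (its mouth, the port), axis 17 mm and top 29 mm above the deck. A copper pipe joins it behind and ends at x = -63 mm.
- release_top (a point): Centre of the top of the coupler's push button, a dark steel pad 14 mm (along deck x) by 18 mm (deck y), at x = -2, y = 0 in the deck frame; top 34.5 mm above the deck when up, 29 mm when fully down. It is pushed along the deck's -z.
- release (a joint): Travel of the push button in m: 0 up, 0.0055 fully down; it springs back up when let go. The push grows from 3 to about 6 N. At about 0.003 the lock lets the gauge go: a spring pushes it 13 mm out at once, with about 0.6 m/s, and it slides on down the deck by itself.
- test_gauge: Loose test gauge, about 360 g: a flat-faced brass block 34 x 34 x 44 mm high with a 30 mm round dial on top (65 mm in all) and, up-slope, a 13 mm thick plug 16 mm deep in the port. Origin: centre of the underside; axes parallel to the deck's. Plugged in, the origin is at deck x = 29, z = 0 mm and the block spans deck x = 12 to 46 mm; the plug is clear of the port after 16 mm.
- elbow: Loose brass 90 degree elbow, about 50 x 32 mm, 50 mm high, standing on the table near the stand; origin on its underside near the middle. To be left alone.
- union: Loose brass union with a 40 mm hexagon, 43 mm high, standing on the table near the stand; origin at the centre of its underside. To be left alone.
- tape: Loose white roll of thread tape on its side, 55 mm across, 19 mm high, near the stand; origin at the centre of its underside. To be left alone.
Not all that is in view belongs to the job. What is shaped like the test_gauge but blue or red is not meant. Of the things that look like the part that bears deck, the larger one is meant.

How it is judged:
By the outcome, as a careful person would: the job done as asked, in the order asked, and still so for the second after the job is handed in, while the arm keeps its last pose, push and grip.
It also fails if it takes over 29 s, if anything falls off the work surface, if the arm or the gripper's body presses on something with over 40 N, if the wrist force passes 120 N, or if a joint passes its speed limit or range.

### The arm

A 6-joint arm with a two-finger parallel gripper is mounted at the origin on the work surface. World frame = base frame: x ahead of the robot, y to its left, z up, the work surface at z = 0. Lengths are in mm, angles in rad, forces in N, time in s.
With the tool pointing down it reaches from about 275 to 750 mm from the base axis. Payload 10.2 kg.
Tool frame: the origin (TCP) lies between the finger pads; the fingertips stand 14 mm ahead of it and the grasp point (between the pads) lies 5 mm behind it (tip_reach is the distance from the TCP to the fingertips, in mm); z points along the fingers, y is the line along which they close (so a half turn about z gives the same grasp; the last joint's range is limited). The gripper opens to 85 mm and grips with 20 to 120 N. Pads are 22 mm wide; open, the fingers measure 114 mm over their backs; the gripper's body (76 mm by 85 mm) begins 54 mm behind the grasp point. The pads swing forward as they close: fully open they stand 13 mm farther back than shut.
Start: joints at [-1.542, 0.313, 1.498, -0, 1.331, -0.223], TCP at [130.789, -508.454, 245.294] pointing down, gripper open.
Joint ranges: [-2.94, 2.94], [-0.97, 2.17], [0.19, 2.56], [-1.23, 4.37], [0.02, 3.11], [-2.88, 2.88]. Speed limits (rad/s): [2.39, 2.39, 3.01, 3.14, 3.14, 3.14].

### API

Orientations are given as a unit quaternion [w, x, y, z].
In Python, from rig import * gives the robot as it stands.
- The arm moves only by the tool arm_command, never from a script. Its argument "steps" is a list that holds one entry, the list of rows, each a list of 7 numbers: the opening, from 0 (shut) to 1 (fully open), then the shift along the tool's x, y, z each as a share of 0.05 m, from -1 to 1, then the turn, a rotation vector about the tool's x, y, z each as a share of 0.15 rad, from -1 to 1. A call has 1 to 8 rows; each row shifts and turns the commanded pose from where the row before left it, along the tool's axes as they then stand; what a row does not reach is not made up. A row lasts 1/8 s, in which the tool goes at most 62.5 mm and 10.7 degrees, less where a joint would pass 70% of its speed; a pose out of reach is approached as far as the arm can. A call with a number of a shift or a turn outside -1 to 1 is refused whole. A call with a gripper value outside its range is refused whole. The fingers move at their own pace and stop on an object; "squeeze" is the grip in N (left out, the last holds). Time passes only in rows, so rows that do not move let the fingers close. It gives the time, the measured TCP pose, the force, the opening and the grip force at its end, in the units of the state.
- sense(): the state, without advancing time (a new reading comes with each control period).
- capture(name): name is "side" or "top"; returns the picture (480x640x3 uint8, red, green, blue); there is no depth.
- get_calibration(name): a dict with "intrinsics" (3x3 intrinsics, pixels), "rvec" (rotation vector, rad) and "tvec" (3), from world to camera coordinates, as OpenCV has them. Camera axes: x right, y down, z forward; pixel columns grow to the right and rows downward; lengths in mm; the calibration is good to about 2 mm. A picture is of the moment at which its call begins. get_calibration takes no time and is no camera call.
- finish_job(): hands the job in; it is judged then, once.
The state is a dict: "time_s": time; "joints": joint angles; "dq": joint speeds; "tau": joint torques, N m; "eef_pos": TCP position; "ee_rot": TCP orientation; "force": force on the tool from outside, world axes, zero at the start; "wrist_torque": the same for the moment, N m; "grip_width": opening from 0.0 (shut) to 1.0 (fully open); "grip_force": force on a finger pad.
Only numpy, scipy, OpenCV 4.12 (cv2) and the standard library are available. Lean on these libraries where they do the work, as an engineer would, in place of code of your own. Each camera call takes 0.05 s, during which the arm holds its last target. There are 200 camera calls.

## Working session

There is one attempt and no reset: what is moved stays moved. The work goes in short steps, Python scripts to look and compute and a tool call to move; the robot and the scene stay as the last step left them, time stands still between calls to the robot, and variables do not carry over. Pictures are saved under pics/ and viewed, at most 10 in all, crops included, and the job is handed in when it is done.

Besides the shell and the picture viewer there is one more tool, called after "Emit:" as name([rows], argument=value, ...), one row to a line, values as JSON. arm_command: Moves the arm, as the interface text tells. Its arguments: {"type":"object","properties":{"steps":{"type":"array"},"squeeze":{"type":"number"}},"required":["steps"]}

```bash
mkdir -p pics; ls; python3 - <<'E'
from rig import *
import cv2
for n in("side","top"):
    im=capture(n); cv2.imwrite(f"pics/{n}0.png",im[...,::-1]); c=get_calibration(n); print(n,c)
s=sense(); print({k:s[k] for k in("time_s","eef_pos","ee_rot","grip_width","force")})
E
```

```text
pics
side {'intrinsics': array([[587.43323903,   0.        , 327.05561816],
       [  0.        , 587.43323903, 232.57133925],
       [  0.        ,   0.        ,   1.        ]]), 'rvec': array([ 0.90544992, -2.50891787,  1.07158831]), 'tvec': array([484.46336413, 311.43392279, 650.9502362 ])}
top {'intrinsics': array([[557.67765326,   0.        , 322.48978226],
       [  0.        , 557.67765326, 247.0937407 ],
       [  0.        ,   0.        ,   1.        ]]), 'rvec': array([ 2.18170586, -2.20875432,  0.07151783]), 'tvec': array([ 59.85529051, 568.89630266, 935.01218041])}
{'time_s': 0.1, 'eef_pos': array([ 130.7835462 , -508.24193807,  244.79629661]), 'ee_rot': array([-5.61543702e-04,  9.92085737e-01,  1.25561029e-01,  4.96082328e-05]), 'grip_width': 1.0055561137116613, 'force': array([ 0.69688518, -0.64289324, -0.85069205])}
```

View pics/side0.png

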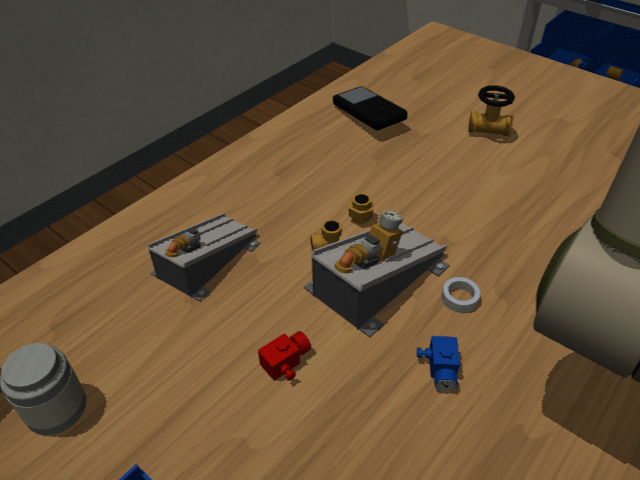

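View pics/top0.png

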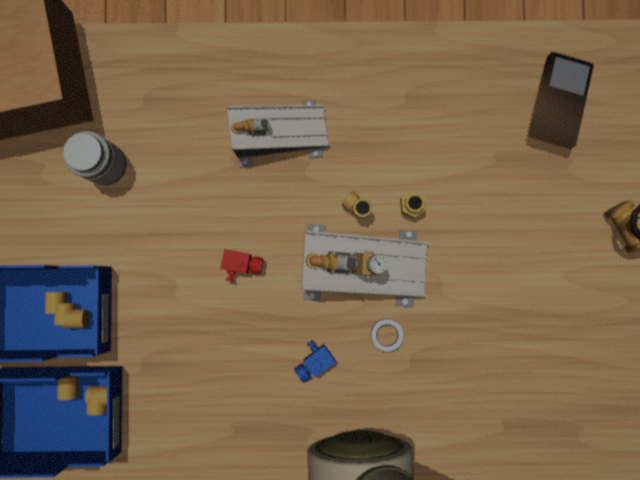

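Two stands are in view. The small one is at side (204,250) and top (278,128), without a gauge. The large one is at side (375,265) and top (365,265), with the brass gauge at top (372,264). The large one fits the description. The red (top 242,264) and blue (316,362) gauges are decoys. The elbow (358,206), union (414,204) and tape (387,335) stand around it. I'll confirm in enlarged crops.

```bash
python3 - <<'E'
import cv2
a=cv2.imread("pics/top0.png")[220:315,295:435]; cv2.imwrite("pics/topc.png",cv2.resize(a,None,fx=5.5,fy=5.5,interpolation=cv2.INTER_CUBIC))
a=cv2.imread("pics/side0.png")[195:340,295:455]; cv2.imwrite("pics/sidec.png",cv2.resize(a,None,fx=4,fy=4,interpolation=cv2.INTER_CUBIC))
E
```

```text
(no output)
```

View pics/topc.png

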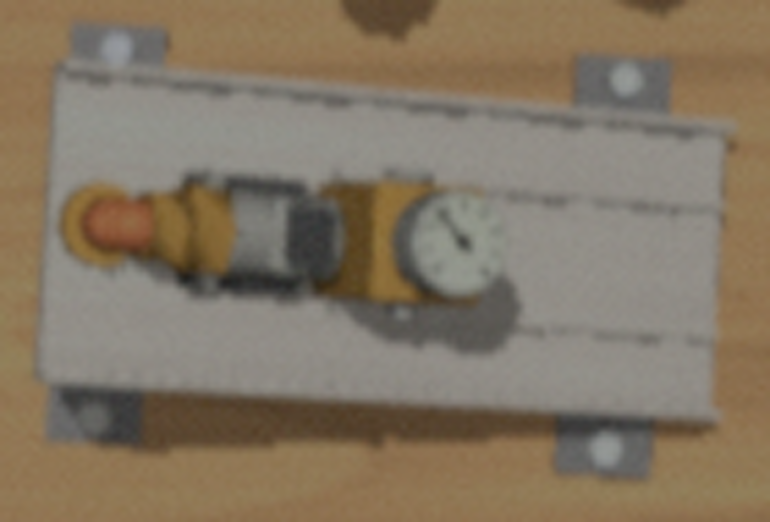

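View pics/sidec.png

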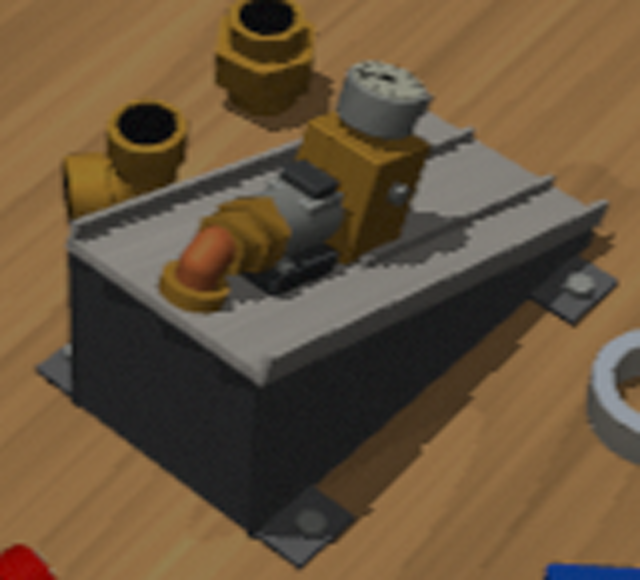

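The crops confirm the large stand. Its brass gauge is plugged in, with the dial centre at top crop (460,243) and side crop (384,80). The dark button is at top crop (317,236) and side crop (310,180). I'll fit the deck pose from both views.

```bash
cat > h.py <<'E'
import numpy as np,cv2
from rig import *
from scipy.optimize import least_squares
from scipy.spatial.transform import Rotation as R
C={n:get_calibration(n) for n in("side","top")}
def proj(n,P): 
    c=C[n]; return cv2.projectPoints(np.float64(P).reshape(-1,1,3),c["rvec"],c["tvec"],c["intrinsics"],None)[0][:,0]
def Rd(yaw,tilt): return R.from_euler("ZY",[yaw,tilt]).as_matrix()
E
python3 - <<'E'
from h import *
T=lambda u,v:((u+.5)/5.5-.5+295,(v+.5)/5.5-.5+220)
S=lambda u,v:((u+.5)/4-.5+295,(v+.5)/4-.5+195)
# deck pts ; sign of y resolved: s
obs=[("top",T(317,236),(-2,0,34.5)),("side",S(310,180),(-2,0,34.5)),("top",T(460,243),(29,0,65)),("side",S(384,78),(29,0,65)),
("top",T(718,211),(150,18.5,5)),("top",T(712,340),(150,-18.5,5)),("side",S(470,132),(150,18.5,5)),("side",S(551,181),(150,-18.5,5)),
("top",T(55,65),(-70,46,-1)),("top",T(40,380),(-70,-46,-1)),("top",T(733,126),(150,46,-1)),("top",T(716,420),(150,-46,-1)),
("side",S(72,236),(-70,46,-1)),("side",S(266,375),(-70,-46,-1)),("side",S(605,205),(150,-46,-1))]
def res(p,full=False):
    r=[]
    for n,uv,P in obs:
        P=np.array(P,float)
        if P[2]<0: P[2]=p[5]
        r.append(proj(n,Rd(p[3],p[4])@P+p[:3])[0]-uv)
    r=np.array(r); return r if full else r.ravel()
best=None
for y0 in(0,1.5,3,-1.5):
    q=least_squares(res,[400,0,80,y0,.35,3],loss="soft_l1",x_scale=[10,10,10,.1,.1,3])
    if best is None or q.cost<best.cost: best=q
p=best.x; print(best.cost,p.round(3)); print(res(p,1).round(1).tolist())
# per-camera check triangulation of button and dial
from itertools import product
def ray(n,uv):
    c=C[n];Rm=cv2.Rodrigues(c["rvec"])[0]; d=Rm.T@np.append(cv2.undistortPoints(np.float64([[uv]]),c["intrinsics"],None)[0,0],1); return -Rm.T@c["tvec"],d/np.linalg.norm(d)
for i in(0,2):
    A=0;b=0
    for k in(i,i+1):
        o,d=ray(*obs[k][:2]);M=np.eye(3)-np.outer(d,d);A=A+M;b=b+M@o
    print("tri",np.linalg.solve(A,b).round(1),"fit",(Rd(p[3],p[4])@obs[i][2]+p[:3]).round(1))
np.save("deck.npy",p)
E
```

```text
8.886212690815816 [ 5.40428e+02  1.89110e+01  6.10780e+01 -1.64300e+00  3.48000e-01
  4.32300e+00]
[[-1.2, 0.4], [-0.2, -0.1], [-0.7, 0.3], [0.0, 2.3], [1.4, 0.2], [1.4, -1.6], [1.5, 0.1], [-0.5, -1.2], [1.0, -0.3], [0.1, 0.8], [-0.7, -0.4], [-0.3, -0.0], [-0.8, -0.5], [0.3, -0.5], [-0.0, 1.6]]
tri [540.5   7.1  92. ] fit [539.7   9.1  94.2]
tri [537.5 -31.  116. ] fit [536.9 -30.4 112.3]
```

```bash
cat >> h.py <<'E'
def goal(x,y,ztip,reach=14.):
    p=np.load("deck.npy"); D=Rd(p[3],p[4])
    Rt=np.column_stack([D[:,1],D[:,0],-D[:,2]])
    return Rt, p[:3]+D@[x,y,ztip+reach]
def pose():
    s=sense(); w=s["ee_rot"]; return R.from_quat([w[1],w[2],w[3],w[0]]).as_matrix(),np.array(s["eef_pos"]),s
def delta(Rt,pt):
    R0,p0,s=pose(); return R0.T@(pt-p0), R.from_matrix(R0.T@Rt).as_rotvec()
E
python3 - <<'E'
from h import *
import rig
print([k for k in dir(rig) if k[0]!='_'], sense().keys(), getattr(rig,'tip_reach',None))
for z in(110,):
    Rt,pt=goal(38.5,0,z); d,r=delta(Rt,pt); print(pt.round(1),"shift/50",(d/50).round(2),"turn/.15",(r/.15).round(2), d.round(1))
E
```

```text
['PlanningError', 'capture', 'finish_job', 'get_calibration', 'sense', 'tip_reach'] dict_keys(['time_s', 'joints', 'dq', 'tau', 'eef_pos', 'ee_rot', 'force', 'wrist_torque', 'grip_force', 'grip_width']) 14.0
[534.8 -59.3 164.5] shift/50 [10.06 -6.68  1.61] turn/.15 [2.29 0.38 2.14] [ 503.1 -334.    80.7]
```

Emit:
arm_command([
  [[0.84, 0.9, -0.6, 0, 0, 0, 0], [0.84, 0.9, -0.6, 0, 0, 0, 0], [0.84, 0.9, -0.6, 0, 0, 0, 0], [0.84, 0.9, -0.6, 0, 0, 0, 0], [0.84, 0.9, -0.6, 0, 0, 0, 0], [0.84, 0.9, -0.6, 0, 0, 0, 0], [0.84, 0.9, -0.6, 0, 0, 0, 0], [0.84, 0, 0, 0, 0, 0, 0]],
], squeeze=20)

```text
time_s: 1.1
eef_pos: [384.9, -224.1, 245.1]
ee_rot: [-0.0, 0.992, 0.128, -0.0]
force: [0.5, -0.5, 0.3]
grip_width: 0.836
grip_force: 0.0
```

```bash
python3 - <<'E'
from h import *
Rt,pt=goal(38.5,0,110); d,r=delta(Rt,pt); s=sense(); print(s["time_s"],s["eef_pos"],s["grip_width"],s["joints"],"shift/50",(d/50).round(2),"turn/.15",(r/.15).round(2))
E
```

```text
1.1 [ 384.93207404 -224.12822937  245.09220727] 0.836459838512589 [-7.91652676e-01  1.36696007e-01  1.72052245e+00  4.18480452e-04
  1.28497910e+00  5.22245272e-01] shift/50 [ 3.74 -2.43  1.61] turn/.15 [2.29 0.38 2.17]
```

Emit:
arm_command([
  [[0.84, 0.93, -0.6, 0.2, 0, 0, 0], [0.84, 0.93, -0.6, 0.2, 0, 0, 0], [0.84, 0.93, -0.6, 0.2, 0, 0, 0], [0.84, 0.93, -0.6, 0.2, 0, 0, 0], [0.84, 0, 0, 0, 0.76, 0.13, 0.72], [0.84, 0, 0, 0, 0.76, 0.13, 0.72], [0.84, 0, 0, 0, 0.76, 0.13, 0.72], [0.84, 0, 0, 0, 0, 0, 0]],
])

```text
time_s: 2.1
eef_pos: [533.3, -65.9, 204.6]
ee_rot: [-0.171, 0.984, -0.038, 0.007]
force: [0.1, 0.8, 0.2]
grip_width: 0.84
grip_force: 0.0
```

```bash
python3 - <<'E'
from h import *
Rt,pt=goal(38.5,0,110); d,r=delta(Rt,pt); s=sense(); print(s["time_s"],s["eef_pos"],s["grip_width"],s["joints"].round(2),"shift/50",(d/50).round(2),"turn/.15",(r/.15).round(2))
E
```

```text
2.1 [533.32302183 -65.90964461 204.56415273] 0.8401780826022917 [-0.49  0.41  1.51  0.32  1.37  1.07] shift/50 [0.02 0.15 0.8 ] turn/.15 [ 0.02 -0.02 -0.04]
```

Emit:
arm_command([
  [[0.84, 0.02, 0.15, 0.6, 0, 0, -0.04], [0.84, 0, 0, 0.6, 0, 0, 0], [0.84, 0, 0, 0.4, 0, 0, 0], [0.84, 0, 0, 0, 0, 0, 0]],
])

```text
time_s: 2.6
eef_pos: [535.9, -43.6, 126.7]
ee_rot: [-0.171, 0.985, -0.033, 0.007]
force: [0.2, -0.6, 0.6]
grip_width: 0.837
grip_force: 0.0
```

```bash
python3 - <<'E'
from h import *
Rt,pt=goal(38.5,0,65); d,r=delta(Rt,pt); s=sense(); print(s["time_s"],s["eef_pos"],s["force"],"shift/50",(d/50).round(3),"turn/.15",(r/.15).round(2))
a=capture("top"); b=capture("side")
a=cv2.resize(a[190:330,270:450],None,fx=3,fy=3,interpolation=2); b=cv2.resize(b[130:340,290:460],None,fx=2.8,fy=2.8,interpolation=2)
cv2.imwrite("pics/t2.png",a[...,::-1]); cv2.imwrite("pics/s2.png",b[...,::-1])
E
```

```text
2.6 [535.85301392 -43.64203295 126.68003076] [ 0.15360164 -0.56656932  0.60203911] shift/50 [0.001 0.037 0.081] turn/.15 [ 0.02 -0.    0.04]
```

View pics/s2.png

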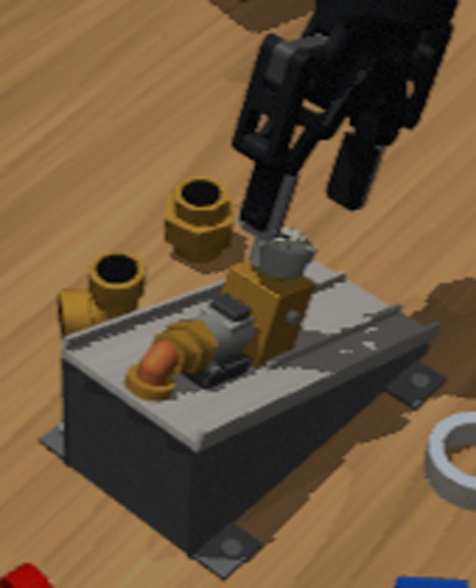

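View pics/t2.png

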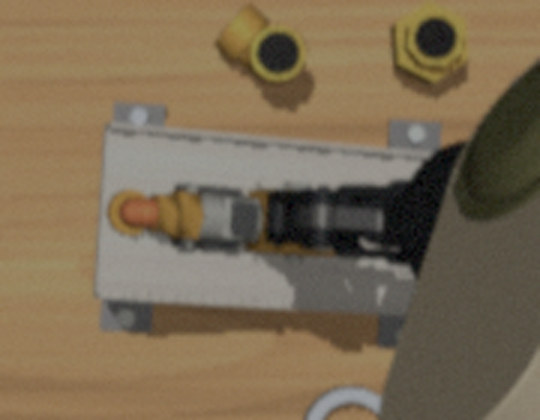

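The side crop shows finger A's tip at (260,228) and finger B's at (347,207). The top crop shows A's back edge near x=268, with the button at (245,218). I'll compare these with the projections.

```bash
python3 - <<'E'
from h import *
R0,p0,s=pose()
dk=np.load("deck.npy"); D=Rd(dk[3],dk[4])
print("tcp in deck",(D.T@(p0-dk[:3])).round(1))
for nm,P in {"A_in":(0,-36,14),"A_back":(0,-50,14),"A_in_l":(11,-36,14),"A_in_r":(-11,-36,14),"B_in":(0,36,14),"B_l":(11,36,14),"B_r":(-11,36,14),"A_in_1":(0,-36,1),"B_in1":(0,36,1)}.items():
    w=p0+R0@np.array(P); S=(proj("side",w)[0]-[290,130])*2.8+.9; T=(proj("top",w)[0]-[270,190])*3+1
    print(nm,S.round(0),T.round(0))
E
python3 - <<'E'
import cv2
a=cv2.imread("pics/s2.png")[150:330,190:430]; cv2.imwrite("pics/s3.png",cv2.resize(a,None,fx=3.3,fy=3.3,interpolation=2))
E
```

```text
tcp in deck [36.7  0.9 84.8]
A_in [252. 244.] [278. 218.]
A_back [236. 250.] [252. 216.]
A_in_l [235. 234.] [279. 196.]
A_in_r [269. 254.] [277. 240.]
B_in [332. 215.] [405. 227.]
B_l [315. 206.] [406. 205.]
B_r [348. 225.] [404. 248.]
A_in_1 [260. 221.] [289. 218.]
B_in1 [339. 194.] [417. 227.]
```

View pics/s3.png

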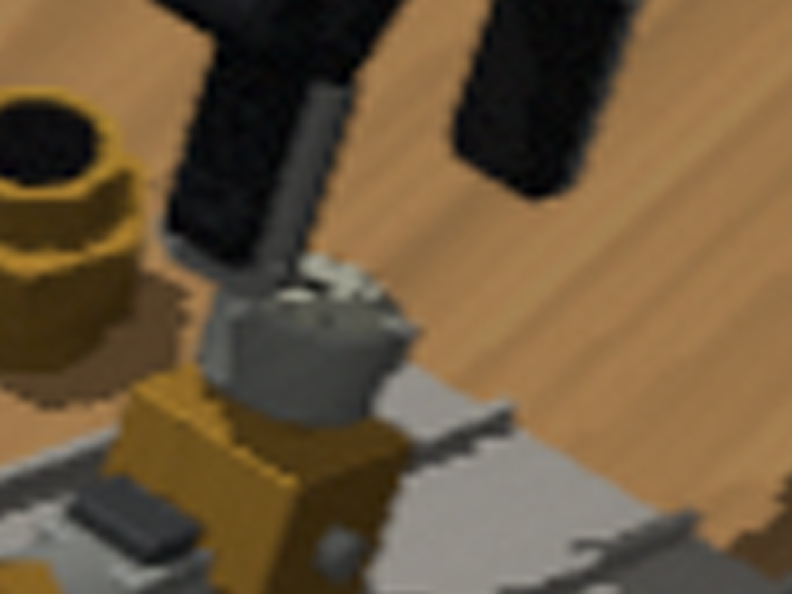

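The tips sit about 9 mm behind the nominal reach at this opening, so the real reach is about 5 mm. Lateral agreement is within 2 mm. I'll shift 3 mm down-slope and descend to just above the button.

Emit:
arm_command([
  [[0.84, -0.02, 0.06, 0, 0.02, 0, 0.04], [0.84, 0, 0, 0.3, 0, 0, 0], [0.84, 0, 0, 0.3, 0, 0, 0], [0.84, 0, 0, 0.14, 0, 0, 0], [0.84, 0, 0, 0, 0, 0, 0], [0.84, 0, 0, 0, 0, 0, 0]],
])

```text
time_s: 3.45
eef_pos: [536.5, -34.4, 91.9]
ee_rot: [-0.173, 0.984, -0.037, 0.008]
force: [0.2, -0.0, 0.1]
grip_width: 0.838
grip_force: 0.0
```

```bash
python3 - <<'E'
from h import *
R0,p0,s=pose(); dk=np.load("deck.npy"); D=Rd(dk[3],dk[4])
print(s["time_s"],"tcp in deck",(D.T@(p0-dk[:3])).round(1),"F deck",(D.T@s["force"]).round(1),R.from_matrix(R0.T@goal(0,0,0)[0]).as_rotvec().round(3))
b=capture("side"); b=cv2.resize(b[170:280,330:440],None,fx=5,fy=5,interpolation=2); cv2.imwrite("pics/s4.png",b[...,::-1])
E
```

```text
3.45 tcp in deck [39.8 -0.1 47.2] F deck [-0.1  0.2  0.1] [-0.001 -0.004 -0.003]
```

View pics/s4.png

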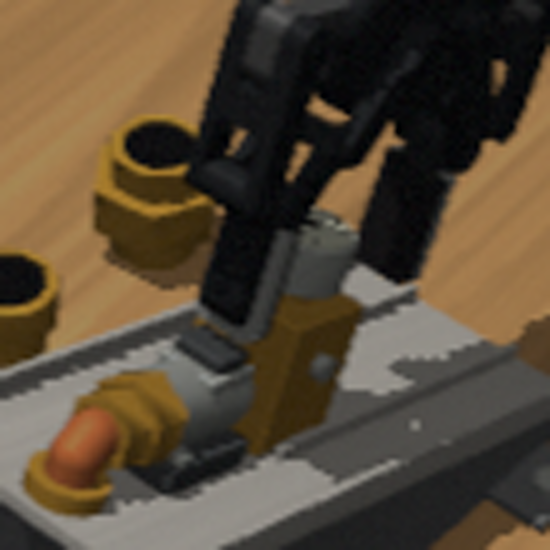

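The side crop shows A's tip (back edge mid at (221,322)) about 8 to 10 mm above the button and over its front half. I'll shift 3 mm up-slope and go down gently, watching the force.

Emit:
arm_command([
  [[0.84, 0, -0.06, 0, 0, 0, 0], [0.84, 0, 0, 0.08, 0, 0, 0], [0.84, 0, 0, 0, 0, 0, 0]],
])

```text
time_s: 3.88
eef_pos: [536.7, -30.0, 88.9]
ee_rot: [-0.173, 0.984, -0.037, 0.008]
force: [-0.2, 0.2, 1.4]
grip_width: 0.84
grip_force: 0.6
```

Emit:
arm_command([
  [[0.84, 0, 0, 0.03, 0, 0, 0], [0.84, 0, 0, 0, 0, 0, 0]],
])

```text
time_s: 4.12
eef_pos: [536.7, -29.6, 87.6]
ee_rot: [-0.173, 0.984, -0.037, 0.008]
force: [0.5, 1.3, 2.8]
grip_width: 0.842
grip_force: 1.2
```

Emit:
arm_command([
  [[0.84, 0, 0, 0.03, 0, 0, 0], [0.84, 0, 0, 0, 0, 0, 0]],
])

```text
time_s: 4.38
eef_pos: [536.7, -29.4, 86.1]
ee_rot: [-0.173, 0.984, -0.037, 0.008]
force: [-0.2, -2.6, 3.7]
grip_width: 0.842
grip_force: 1.9
```

```bash
python3 - <<'E'
from h import *
R0,p0,s=pose(); dk=np.load("deck.npy"); D=Rd(dk[3],dk[4])
print(s["time_s"],"tcp in deck",(D.T@(p0-dk[:3])).round(1),"F deck",(D.T@s["force"]).round(1),s["wrist_torque"])
a=capture("side"); b=cv2.resize(a[190:270,340:430],None,fx=6.6,fy=6.6,interpolation=2); cv2.imwrite("pics/s5.png",b[...,::-1]); 
E
```

```text
4.375 tcp in deck [37.  -0.2 40. ] F deck [1.2 0.  4.4] [-0.17984082  0.11504297  0.01599503]
```

View pics/s5.png

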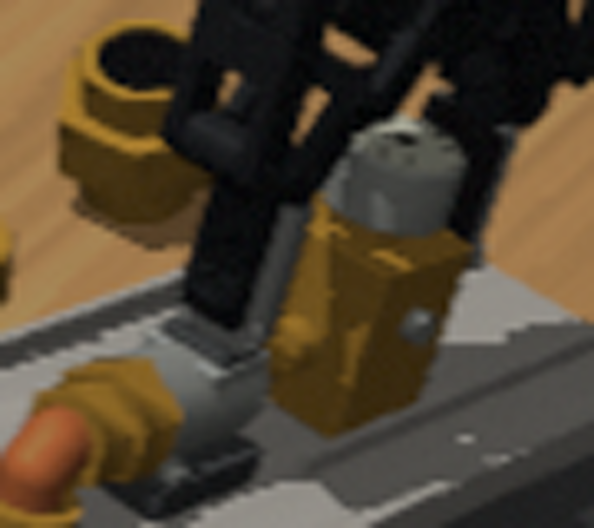

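The gauge is already out: its plug is visible at (290,345), its far face is against B, and about 1.2 N of down-slope load is on the tool. I'll press 1.5 mm more so the button is firmly down, then check.

Emit:
arm_command([
  [[0.84, 0, 0, 0.03, 0, 0, 0], [0.84, 0, 0, 0, 0, 0, 0], [0.84, 0, 0, 0, 0, 0, 0]],
])

```text
time_s: 4.8
eef_pos: [536.8, -28.8, 84.7]
ee_rot: [-0.173, 0.984, -0.037, 0.008]
force: [-0.6, -3.3, 3.5]
grip_width: 0.84
grip_force: 3.0
```

```bash
python3 - <<'E'
from h import *
R0,p0,s=pose(); dk=np.load("deck.npy"); D=Rd(dk[3],dk[4])
print(s["time_s"],"tcp in deck",(D.T@(p0-dk[:3])).round(1),"F deck",(D.T@s["force"]).round(1),s["grip_width"],s["grip_force"])
for x in(20,25,30): print(x,((proj("side",D@np.array([29+x,0,65])+dk[:3])[0]-[340,190])*6.6+2.8).round(),((proj("side",D@np.array([12+x,-17,0])+dk[:3])[0]-[340,190])*6.6+2.8).round())
print(((proj("side",D@np.array([10,0,17])+dk[:3])[0]-[340,190])*6.6).round())
a=capture("side"); b=cv2.resize(a[190:270,340:430],None,fx=6.6,fy=6.6,interpolation=2); cv2.imwrite("pics/s6.png",b[...,::-1]); 
E
```

```text
4.8 tcp in deck [37.  -0.2 38.5] F deck [ 2.  -0.4  4.4] 0.839858260147043 2.9547616839408875
20 [389. 159.] [320. 462.]
25 [402. 154.] [333. 456.]
30 [415. 150.] [346. 451.]
[221. 382.]
```

View pics/s6.png

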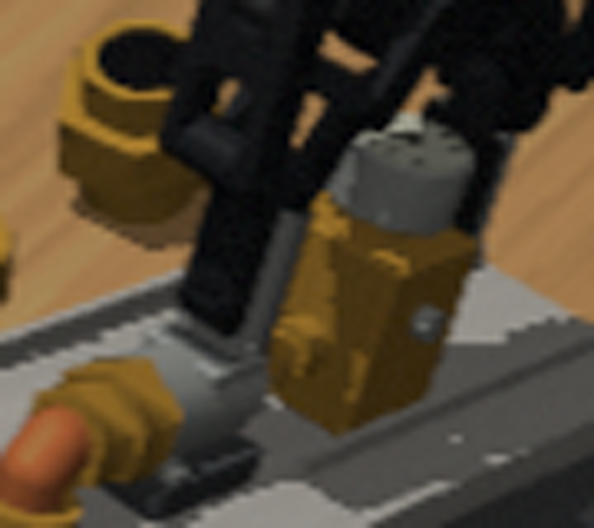

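```bash
cat > fit.py <<'E'
from h import *
from scipy.ndimage import map_coordinates
from scipy.optimize import differential_evolution as DE
dk=np.load("deck.npy"); D=Rd(dk[3],dk[4])
B=np.array([[x,y,z] for x in(-17,17) for y in(-17,17) for z in(0,44)],float)
# vertex idx = 4*ix+2*iy+iz ; near side y=-17
E_=[(0,4),(0,1),(4,5),(1,5),(0,2)]
def pts(s,tip,yaw,z,y=0):
    M=R.from_euler("ZY",[yaw,tip],degrees=True).as_matrix()
    V=B@M.T; V+= [29+s,y,z-(V[:,2].min())]
    P=[V[a]+(V[b]-V[a])*t for a,b in E_ for t in np.linspace(.05,.95,30)]
    N=np.repeat(np.arange(len(E_)),30)
    return np.array(P)@D.T+dk[:3],N,V@D.T+dk[:3]
def grad(im):
    g=cv2.GaussianBlur(im.astype(np.float32),(0,0),.8)
    return np.stack([cv2.Sobel(g,cv2.CV_32F,1,0),cv2.Sobel(g,cv2.CV_32F,0,1)])
def score(G,q,off=(0,0)):
    P,N,V=pts(*q); uv=proj("side",P)+off
    dv=np.zeros_like(uv)
    for k in range(len(E_)):
        i=N==k; t=uv[i][-1]-uv[i][0]; t/=np.linalg.norm(t); dv[i]=[-t[1],t[0]]
    tot=0
    for c in range(3):
        g=[map_coordinates(G[j][...,c],[uv[:,1],uv[:,0]],order=1) for j in(0,1)]
        pr=g[0]*dv[:,0]+g[1]*dv[:,1]
        for k in range(len(E_)): tot+=min(abs(pr[N==k].mean()),60)
    return tot
E
python3 - <<'E'
from fit import *
im0=cv2.imread("pics/side0.png"); a=capture("side")[...,::-1].copy(); cv2.imwrite("pics/now.png",a); 
s6=cv2.resize(cv2.imread("pics/s6.png"),(90,80),interpolation=cv2.INTER_AREA)
print("static diff",np.abs(s6.astype(int)-a[190:270,340:430]).mean(), sense()["time_s"])
G0=grad(im0);G1=grad(a)
r=DE(lambda p:-score(G0,(0,0,0,0),p),[(-4,4),(-4,4)],seed=1); off=r.x; print("offset",off,r.fun)
r=DE(lambda p:-score(G0,(0,p[2],p[3],0),p[:2]),[(-4,4),(-4,4),(-8,8),(-8,8)],seed=1,maxiter=150); print("check s=0",r.x.round(2),r.fun)
for bnd in ([(10,45),(-.01,.01),(-.01,.01),(-.01,.01)],[(10,45),(-12,12),(-8,8),(-.01,.01)],[(10,45),(-12,12),(-8,8),(0,10)]):
    r=DE(lambda p:-score(G1,p,off),bnd,seed=1,maxiter=200); print("s,tip,yaw,z",r.x.round(2),r.fun)
E
```

```text
static diff 1.680462962962963 4.9
offset [ 0.39089084 -1.98477361] -718.9664524336293
check s=0 [-1.86 -0.19  4.92  3.97] -738.647408961233
s,tip,yaw,z [2.709e+01 1.000e-02 1.000e-02 1.000e-02] -614.894480953929
s,tip,yaw,z [1.957e+01 1.110e+01 6.300e+00 1.000e-02] -702.3707478235275
s,tip,yaw,z [21.63  6.31  5.52  1.51] -713.457025706419
```

```bash
python3 - <<'E'
from fit import *
im0=cv2.imread("pics/side0.png"); im1=cv2.imread("pics/now.png")
off=np.array([.39,-1.98])
_,_,V0=pts(0,0,0,0); _,_,V1=pts(27,0,0,0)
f=[0,1,5,4]
q0=proj("side",V0)[f]+off; q1=proj("side",V1)[f]+off
K=6; O=np.array([340,180])
up=lambda im:cv2.resize(im[180:280,340:430],None,fx=K,fy=K,interpolation=cv2.INTER_CUBIC)
U0,U1=up(im0),up(im1)
A0=((q0-O+.5)*K-.5).astype(np.float32);A1=((q1-O+.5)*K-.5).astype(np.float32)
for ch in("gray","hue"):
    g=lambda U:cv2.GaussianBlur(cv2.cvtColor(U,cv2.COLOR_BGR2GRAY) if ch=="gray" else cv2.absdiff(U[...,2],U[...,0]),(0,0),2).astype(np.float32)
    m=np.zeros(U0.shape[:2],np.uint8); c=A0.mean(0); cv2.fillConvexPoly(m,((A0-c)*1.2+c).astype(int),255)
    W=cv2.getAffineTransform(A0[:3],A1[:3]).astype(np.float32)
    for mode,nm in((cv2.MOTION_EUCLIDEAN,"euc"),(cv2.MOTION_AFFINE,"aff")):
        try:
            W0=W.copy()
            if nm=="euc": W0[:,:2]=np.eye(2); W0[:,2]=(A1-A0).mean(0)
            cc,w=cv2.findTransformECC(g(U0),g(U1),W0,mode,(3,300,1e-6),m,5)
            d=((A0@w[:,:2].T+w[:,2])-A1)/K
            print(ch,nm,"cc",round(cc,3),"rot deg",np.degrees(np.arctan2(w[1,0],w[0,0])).round(1),"corner dev from slide27 (px)",d.round(1).tolist())
        except cv2.error as e: print(ch,nm,"fail")
print("pred corners",q1.round(1).tolist())
# sensitivities px per 5deg / mm at corners
def dev(**k):
    b=dict(s=27,tip=0,yaw=0,z=0,y=0); b.update(k); return (proj("side",pts(**b)[2])[f]+off-q1).round(1).tolist()
for k in({"s":30},{"tip":5},{"yaw":5},{"yaw":-5},{"z":3},{"y":1.5}): print(k,dev(**k))
E
```

```text
gray euc fail
gray aff fail
hue euc cc 0.715 rot deg -17.5 corner dev from slide27 (px) [[-0.4000000059604645, 0.30000001192092896], [-8.699999809265137, -1.600000023841858], [-10.300000190734863, -5.699999809265137], [-2.299999952316284, -3.700000047683716]]
hue aff fail
pred corners [[391.2, 256.4], [400.0, 231.1], [412.9, 226.0], [404.0, 250.7]]
{'s': 30} [[1.2, -0.5], [1.2, -0.5], [1.1, -0.4], [1.1, -0.5]]
{'tip': 5} [[0.6, -1.7], [2.1, -2.2], [1.3, -0.5], [-0.0, 0.0]]
{'yaw': 5} [[1.3, 0.2], [1.4, 0.2], [-0.3, -0.7], [-0.3, -0.7]]
{'yaw': -5} [[-1.4, -0.3], [-1.4, -0.3], [0.2, 0.7], [0.2, 0.7]]
{'z': 3} [[0.6, -1.7], [0.6, -1.8], [0.6, -1.7], [0.6, -1.6]]
{'y': 1.5} [[-0.8, -0.5], [-0.8, -0.5], [-0.8, -0.5], [-0.8, -0.5]]
```

The block's corners read in s6 are (391.4,255.4), (404.3,250.0) and (411.9,226.3). They match an upright gauge slid 27 mm, predicted at (391.2,256.4), (404.0,250.7) and (412.9,226.0), to within about 1 px. So the gauge is out, upright and resting on finger B. I'll add a small margin on the button and settle.

Emit:
arm_command([
  [[0.84, 0, 0, 0.01, 0, 0, 0], [0.84, 0, 0, 0, 0, 0, 0], [0.84, 0, 0, 0, 0, 0, 0], [0.84, 0, 0, 0, 0, 0, 0]],
])

```text
time_s: 5.4
eef_pos: [536.8, -28.6, 84.2]
ee_rot: [-0.173, 0.984, -0.037, 0.008]
force: [-1.0, -4.6, 3.2]
grip_width: 0.842
grip_force: 3.1
```

```bash
python3 - <<'E'
from h import *
R0,p0,s=pose(); dk=np.load("deck.npy"); D=Rd(dk[3],dk[4])
print(s["time_s"],"tcp in deck",(D.T@(p0-dk[:3])).round(1),"F deck",(D.T@s["force"]).round(1),s["grip_width"],s["grip_force"])
F=[]
for i in range(6): a=capture("side"); F.append(D.T@sense()["force"])
print(np.mean(F,0).round(2),"moved",np.abs(a[190:270,370:430,::-1].astype(int)-cv2.imread("pics/now.png")[190:270,370:430]).mean().round(2), sense()["grip_force"])
E
```

```text
5.4 tcp in deck [36.9 -0.2 38. ] F deck [ 3.2 -0.7  4.6] 0.8418695891692678 3.0795744247734547
[3.85 0.15 4.79] moved 2.07 3.0803994834423065
```

```bash
python3 -c "
from rig import *
print(finish_job())"
```

```text
the job is handed in; nothing more can be done
None
```

The job is handed in: the button is held down under one fingertip (about 5 N), and the gauge was thrown out and rests upright on the deck against the other finger, about 27 mm down with its plug clear. Button travel, about 4–5 mm, was only inferred from tool height and force, and the loose fittings were never reached for, though I didn't re-check them at the end.

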